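# Reverse the carving tools for a left-handed carver

## Task

A left-handed carver is taking over the bench: move the four carving tools from the full rack to the empty one in reverse order, so that the tool now in the leftmost slot ends in the rightmost slot, and so on. Lay each tool fully down in its slot, its handle centred on the two rails and square to them just as it lies now, blade still pointing away from the robot; lower them gently rather than dropping them, and never let one fall off the racks.

Things in the scene. Friction and masses are not known exactly. Their poses are not given: they have to be found in the camera images.
- chisel: Flat carving chisel. Light-wood handle 130 mm long, 26 mm across where the rails bear (39 to 57 mm either side of centre), 26 mm in the middle; broad straight blade 30 mm wide, ending 145 mm from the origin. Origin: centre of the handle, on its axis, 47 mm above the bench at the start; +x towards the blade; it may roll about x. 80 to 170 g, balance 10 to 30 mm ahead of the origin.
- veiner: Narrow veining tool. Light-wood handle 130 mm long, 26 mm across where the rails bear (39 to 57 mm either side of centre), 21 mm in the middle; narrow straight blade 8 mm wide, ending 150 mm from the origin. Origin: centre of the handle, on its axis, 47 mm above the bench at the start; +x towards the blade; it may roll about x. 80 to 170 g, balance 10 to 30 mm ahead of the origin.
- fishtail: Fishtail carving tool. Light-wood handle 130 mm long, 26 mm across where the rails bear (39 to 57 mm either side of centre), 31 mm in the middle; thin shank fanning out to a 34 mm blade, ending 147 mm from the origin. Origin: centre of the handle, on its axis, 47 mm above the bench at the start; +x towards the blade; it may roll about x. 80 to 170 g, balance 10 to 30 mm ahead of the origin.
- spoon: Spoon-bent carving tool. Light-wood handle 130 mm long, 26 mm across where the rails bear (39 to 57 mm either side of centre), 26 mm in the middle; thin cranked shank, short 20 mm wide blade, ending 123 mm from the origin. Origin: centre of the handle, on its axis, 47 mm above the bench at the start; +x towards the blade; it may roll about x. 80 to 170 g, balance 10 to 30 mm ahead of the origin.
- target: Empty rack, fixed: board 200 x 300 x 12 mm, two sawtooth rails at x = -78 and +18 mm (16 mm wide). Origin: centre of its underside, on the bench; +x away from the robot, +y left. Four V slots at y = 93, 31, -31, -93 mm, floor 34, ridges 58 mm above the bench. A seated tool's origin is at x = -30, z = 47 mm, blade to +x. Fingers fit between the rails; cork pads there, top at 16 mm.
- source: Full rack, in which the tools lie at the start: same board, rails and slot places as the empty rack, fixed, with its own place and turn. Origin: centre of its underside, on the bench; +x away from the robot, +y left. Slots at y = 93, 31, -31, -93 mm; the tools lie with their origins within 4 mm of x = -30 mm, z = 47 mm, blades to +x.
- pad_chisel: Cork pad 60 x 42 x 4 mm on the full rack (fixed), under the chisel's starting place: it marks that slot. Origin: centre of its underside, 12 mm above the bench, below the chisel's origin at the start (within 4 mm along x); +x away from the robot, +y left, along the rack's axes.
- pad_veiner: Cork pad 60 x 42 x 4 mm on the full rack (fixed), under the veiner's starting place: it marks that slot. Origin: centre of its underside, 12 mm above the bench, below the veiner's origin at the start (within 4 mm along x); +x away from the robot, +y left, along the rack's axes.
- pad_fishtail: Cork pad 60 x 42 x 4 mm on the full rack (fixed), under the fishtail's starting place: it marks that slot. Origin: centre of its underside, 12 mm above the bench, below the fishtail's origin at the start (within 4 mm along x); +x away from the robot, +y left, along the rack's axes.
- pad_spoon: Cork pad 60 x 42 x 4 mm on the full rack (fixed), under the spoon's starting place: it marks that slot. Origin: centre of its underside, 12 mm above the bench, below the spoon's origin at the start (within 4 mm along x); +x away from the robot, +y left, along the rack's axes.
Things that resemble listed ones, but are neither listed nor needed, are in the scene too. Leave any black or green look-alike of the veiner alone.

How it is judged (in metres and radians):
At the end, for the whole second after the job is handed in: Each tool lies in the slot of the new rack that mirrors its starting slot: handle centre within 10 mm across, 15 mm along and 6 mm in height of its seat, aligned within 0.12 rad, blade away from the robot, at rest (x of chisel in the frame of target between -0.045 and -0.015 m and z of chisel in the frame of target between 0.041 and 0.053 m and angle between the x axis of each of chisel, veiner, fishtail, spoon and the x axis of target, either way round below 0.12 rad and x of target in the frame of chisel above 0 m and linear speed of each of chisel, veiner, fishtail, spoon below 0.02 m/s and angular speed of each of chisel, veiner, fishtail, spoon below 0.2 rad/s and x of veiner in the frame of target between -0.045 and -0.015 m and z of veiner in the frame of target between 0.041 and 0.053 m and x of target in the frame of veiner above 0 m and x of fishtail in the frame of target between -0.045 and -0.015 m and z of fishtail in the frame of target between 0.041 and 0.053 m and x of target in the frame of fishtail above 0 m and x of spoon in the frame of target between -0.045 and -0.015 m and z of spoon in the frame of target between 0.041 and 0.053 m and x of target in the frame of spoon above 0 m and ((y of pad_chisel in the frame of source between 0.083 and 0.103 m and y of chisel in the frame of target between -0.103 and -0.083 m) or (y of pad_chisel in the frame of source between 0.021 and 0.041 m and y of chisel in the frame of target between -0.041 and -0.021 m) or (y of pad_chisel in the frame of source between -0.041 and -0.021 m and y of chisel in the frame of target between 0.021 and 0.041 m) or (y of pad_chisel in the frame of source between -0.103 and -0.083 m and y of chisel in the frame of target between 0.083 and 0.103 m)) and ((y of pad_veiner in the frame of source between 0.083 and 0.103 m and y of veiner in the frame of target between -0.103 and -0.083 m) or (y of pad_veiner in the frame of source between 0.021 and 0.041 m and y of veiner in the frame of target between -0.041 and -0.021 m) or (y of pad_veiner in the frame of source between -0.041 and -0.021 m and y of veiner in the frame of target between 0.021 and 0.041 m) or (y of pad_veiner in the frame of source between -0.103 and -0.083 m and y of veiner in the frame of target between 0.083 and 0.103 m)) and ((y of pad_fishtail in the frame of source between 0.083 and 0.103 m and y of fishtail in the frame of target between -0.103 and -0.083 m) or (y of pad_fishtail in the frame of source between 0.021 and 0.041 m and y of fishtail in the frame of target between -0.041 and -0.021 m) or (y of pad_fishtail in the frame of source between -0.041 and -0.021 m and y of fishtail in the frame of target between 0.021 and 0.041 m) or (y of pad_fishtail in the frame of source between -0.103 and -0.083 m and y of fishtail in the frame of target between 0.083 and 0.103 m)) and ((y of pad_spoon in the frame of source between 0.083 and 0.103 m and y of spoon in the frame of target between -0.103 and -0.083 m) or (y of pad_spoon in the frame of source between 0.021 and 0.041 m and y of spoon in the frame of target between -0.041 and -0.021 m) or (y of pad_spoon in the frame of source between -0.041 and -0.021 m and y of spoon in the frame of target between 0.021 and 0.041 m) or (y of pad_spoon in the frame of source between -0.103 and -0.083 m and y of spoon in the frame of target between 0.083 and 0.103 m))); the robot touches nothing.
It fails at once if a tool was dropped onto the new rack (faster than 0.6 m/s in the last 20 mm above its seat) ((horizontal distance between chisel and target below 0.15 m and height (world z) of chisel below 0.067 m and linear speed of chisel above 0.6 m/s) or (horizontal distance between veiner and target below 0.15 m and height (world z) of veiner below 0.067 m and linear speed of veiner above 0.6 m/s) or (horizontal distance between fishtail and target below 0.15 m and height (world z) of fishtail below 0.067 m and linear speed of fishtail above 0.6 m/s) or (horizontal distance between spoon and target below 0.15 m and height (world z) of spoon below 0.067 m and linear speed of spoon above 0.6 m/s)).
It fails at once if a tool fell off the racks (height (world z) of any of chisel, veiner, fishtail, spoon below 0.032 m).
It also fails if it takes over 96 s, if anything falls off the work surface, if the arm or the gripper's body presses on something with over 40 N, if the wrist force passes 120 N, or if a joint passes its speed limit or range.

## Robot

A 6-joint arm with a two-finger parallel gripper is mounted at the origin on the work surface. World frame = base frame: x ahead of the robot, y to its left, z up, the work surface at z = 0. Lengths are in mm, angles in rad, forces in N, time in s.
With the tool pointing down it reaches from about 250 to 775 mm from the base axis. Payload 4 kg.
Tool frame: the origin (TCP) lies on the centre line of the jaws, within the pads' length; the fingertips stand 22 mm ahead of it and the grasp point (between the pads) lies 3 mm ahead of it; z points along the fingers, y is the line along which they close (so a half turn about z gives the same grasp; the last joint's range is limited). The gripper opens to 85 mm and grips with 20 to 120 N. Pads are 22 mm wide; open, the fingers measure 114 mm over their backs; the gripper's body (76 mm by 85 mm) begins 54 mm behind the grasp point. The pads swing forward as they close: fully open they stand 13 mm farther back than shut.
Start: joints at [-1.206, 0.087, 1.371, -0, 1.684, -0.103], TCP at [248.007, -490.926, 253.341] pointing down, gripper open.
Joint ranges: [-3.1, 3.1], [-0.76, 2.03], [0.27, 2.55], [-1.08, 4.22], [0.17, 2.65], [-2.57, 2.57]. Speed limits (rad/s): [2.79, 2.79, 3.14, 3.14, 3.14, 3.14].

## Interface

Orientations are given as a rotation vector (axis times angle).
In Python, from station import env, imaging gives the robot as it stands.
- The arm moves only by the tool arm_command, never from a script. Its argument "targets" is a list of rows, each a list of 3 entries, a list of its own where there are three numbers: the shift along the tool's x, y, z in cm, then the turn, a rotation vector about the tool's x, y, z in degrees, then the closure, from 0 (fully open) to 1 (shut). A call has exactly 5 rows; each row shifts and turns the commanded pose from where the row before left it, along the tool's axes as they then stand; what a row does not reach is not made up. A row lasts 1/12 s, in which the tool goes at most 41.7 mm and 7.16 degrees, less where a joint would pass 70% of its speed; a pose out of reach is approached as far as the arm can. A call with a gripper value outside its range is refused whole. The fingers move at their own pace and stop on an object; the grip force is fixed at half the most. Time passes only in rows, so rows that do not move let the fingers close, or fill a call up. It gives the time, the measured TCP pose, the force, the opening and the grip force at its end, in the units of the state.
- env.get_state(): the state, without advancing time (a new reading comes with each control period).
- imaging.read_camera(name): name is "scene" or "top" or "wrist"; returns the picture (400x640x3 uint8, blue, green, red); there is no depth.
- imaging.camera_info(name): a dict with "mtx" (3x3 intrinsics, pixels), "k1" (the pictures are not rectified: a ray, as slopes to the right and down, at radius r is drawn at 1 + k1 r^2 times it, then the intrinsics apply), "position" and "rotation" of the camera in the world. Camera axes: x right, y up, looking along -z (the intrinsics and any distortion apply to the point x, -y, -z); pixel columns grow to the right and rows downward; lengths in mm; the calibration is good to about 2 mm. A picture is of the moment at which its call begins: read the wrist's pose just before it. camera_info takes no time and is no camera call; for the wrist camera it gives the pose at the moment of the call.
- env.sign_off(): hands the job in; it is judged then, once.
The state is a dict: "time": time; "q": joint angles; "qvel": joint speeds; "effort": joint torques, N m; "position": TCP position; "orientation": TCP orientation; "contact_force": force on the tool from outside, world axes, zero at the start; "torque": the same for the moment, N m; "opening": opening from 0.0 (shut) to 1.0 (fully open); "grasp_force": force on a finger pad.
Only numpy, scipy, OpenCV 4.12 (cv2) and the standard library are available. Lean on these libraries where they do the work, as an engineer would, in place of code of your own. Each camera call takes 0.05 s, during which the arm holds its last target. There are 200 camera calls.

## Working session

There is one attempt and no reset: what is moved stays moved. The work goes in short steps, Python scripts to look and compute and a tool call to move; the robot and the scene stay as the last step left them, time stands still between calls to the robot, and variables do not carry over. Pictures are saved under pics/ and viewed, at most 14 in all, crops included, and the job is handed in when it is done.

Besides the shell and the picture viewer there is one more tool, called after "Emit:" as a command line: name --argument value ..., lists and objects as JSON in quotes. arm_command: Moves the arm, as the interface text tells. Its arguments: {"type":"object","properties":{"targets":{"type":"array"}},"required":["targets"]}

```bash
ls; mkdir -p pics
python3 - <<'E'
from station import env, imaging
import cv2
for n in ("top","scene"):
    im=imaging.read_camera(n); cv2.imwrite(f"pics/{n}0.png",im)
    print(imaging.camera_info(n))
print(env.get_state())
E
```

```text
pics
{'mtx': array([[403.10034117,   0.        , 316.1234493 ],
       [  0.        , 403.10034117, 199.10225965],
       [  0.        ,   0.        ,   1.        ]]), 'k1': -0.04609459465202287, 'position': array([ 262.0494494 ,  -11.36195233, 1173.55630917]), 'rotation': array([ 0.10628253, -0.11205806, -1.57928357])}
{'mtx': array([[377.80725926,   0.        , 308.21982172],
       [  0.        , 377.80725926, 206.34669359],
       [  0.        ,   0.        ,   1.        ]]), 'k1': -0.062270054108965224, 'position': array([ 779.28007532, -574.75489629,  645.61725072]), 'rotation': array([0.83115095, 0.24517182, 0.53155884])}
{'time': 0.1, 'q': array([-1.20608226e+00,  8.79094519e-02,  1.37211053e+00, -1.03847743e-08,
        1.68360797e+00, -1.03102775e-01]), 'qvel': array([-0.00044582, -0.00231797, -0.00580423, -0.00164283, -0.00070632,
       -0.00065214]), 'effort': array([ 3.46240769e-03, -3.53016007e+01, -3.14217317e+01,  9.71873487e-05,
        7.95719738e-03,  5.66143505e-07]), 'position': array([ 247.86574137, -490.52792253,  252.23687778]), 'orientation': array([-3.05407760e+00, -7.27694618e-01,  4.16745876e-04]), 'contact_force': array([-0.05496035, -0.58382503,  0.4626194 ]), 'torque': array([ 0.04240012,  0.04659572, -0.00705635]), 'grasp_force': 0.0, 'opening': 1.001962377679667}
```

View pics/top0.png

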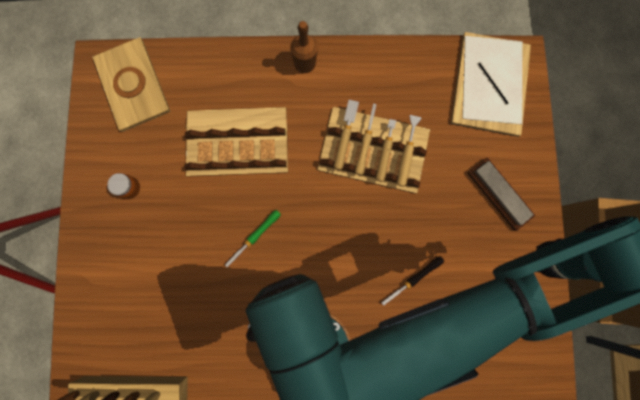

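View pics/scene0.png

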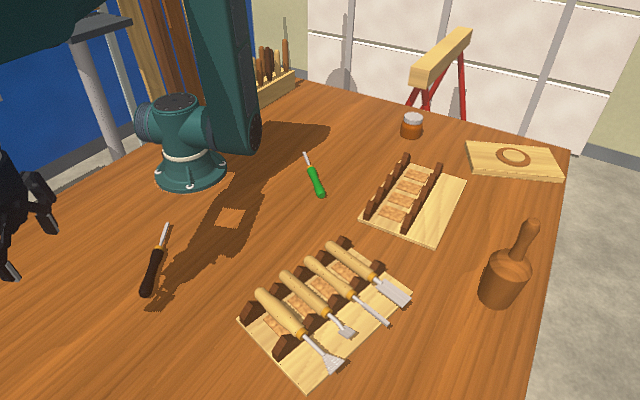

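Top view: the full rack is at about (375,148) and the empty one at (237,140). The tools from left to right look like chisel (350,110), veiner (372,115), spoon (390,125) and fishtail (413,122). The black (415,280) and green (255,235) tools are the veiner look-alikes to leave alone. I'll confirm this in an enlarged crop.

```bash
cat > h.py <<'E'
import numpy as np, cv2
from scipy.spatial.transform import Rotation as R
from station import env, imaging
def ray(info,uv):
    uv=np.atleast_2d(np.array(uv,float)); m=info["mtx"]
    d=(uv-[m[0,2],m[1,2]])/[m[0,0],m[1,1]]; s=d.copy()
    for _ in range(20): s=d/(1+info["k1"]*(s**2).sum(1,keepdims=True))
    return R.from_rotvec(info["rotation"]).apply(np.c_[s[:,0],-s[:,1],-np.ones(len(s))])
def px2w(info,uv,z):
    r=ray(info,uv); p=np.array(info["position"]); z=np.broadcast_to(z,len(r))
    return p+r*((z-p[2])/r[:,2])[:,None]
def w2px(info,P):
    c=R.from_rotvec(info["rotation"]).inv().apply(np.atleast_2d(P)-info["position"])
    s=np.c_[c[:,0],-c[:,1]]/-c[:,2:]; s=s*(1+info["k1"]*(s**2).sum(1,keepdims=True))
    m=info["mtx"]; return s*[m[0,0],m[1,1]]+[m[0,2],m[1,2]]
E
python3 - <<'E'
import cv2
im=cv2.imread("pics/top0.png")
cv2.imwrite("pics/topc.png",cv2.resize(im[95:200,178:438],None,fx=3,fy=3,interpolation=cv2.INTER_CUBIC))
im=cv2.imread("pics/scene0.png")
E
```

```text
(no output)
```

View pics/topc.png

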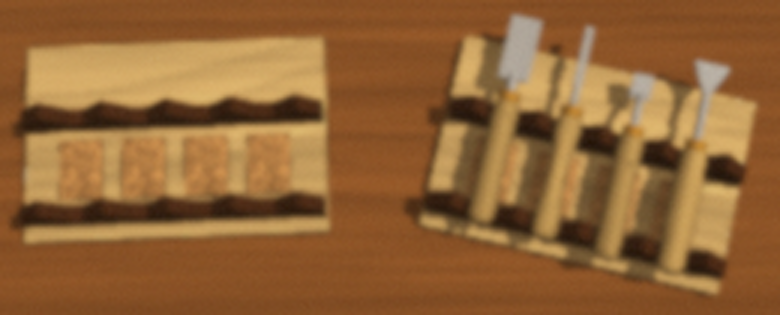

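The crop confirms it: chisel (510,100), veiner (572,110), spoon (635,130), fishtail (698,145), in that order from left to right. Next I'll fit the rack poses from the board corners and the handle ends.

Run:
```python
from h import *
from scipy.optimize import least_squares
i=imaging.camera_info("top"); f=lambda c:(np.array(c)+0.5)/3-0.5+[178,95]
C=np.array([[100,150,12],[100,-150,12],[-100,-150,12],[-100,150,12.]])
def T(p,X): return R.from_euler('z',p[2]).apply(X)+[p[0],p[1],0]
for n,c in dict(target=[(27,47),(324,38),(329,231),(24,243)],source=[(465,36),(757,101),(718,294),(419,224)]).items():
    r=least_squares(lambda p:(w2px(i,T(p,C))-f(c)).ravel(),[500,0,0],x_scale=[10,10,.1]); print(n,r.x.round(3),r.fun.round(2))
    p=r.x
H=dict(chisel=[(483,220),(512,95)],veiner=[(546,238),(574,109)],spoon=[(610,256),(635,130)],fish=[(673,270),(698,146)])
for n,c in H.items():
    w=px2w(i,f(c),47.); d=w[1]-w[0]; m=w.mean(0)
    print(n,m.round(1),np.hypot(*d[:2]).round(1),np.arctan2(d[1],d[0]).round(3), R.from_euler('z',-p[2]).apply(m-[p[0],p[1],0]).round(1))
```

```text
target [6.02195e+02 2.19338e+02 2.30000e-02] [-0.07  0.21  0.1  -0.37  0.    0.32 -0.04 -0.18]
source [ 5.73190e+02 -1.90878e+02 -2.42000e-01] [-0.14 -0.39 -0.08  0.22  0.16 -0.02  0.04  0.18]
chisel [569.9 -97.   47. ] 126.9 -0.243 [-25.7  90.3  47. ]
veiner [ 553.6 -156.6   47. ] 130.3 -0.237 [-27.2  28.6  47. ]
spoon [ 533.9 -215.9   47. ] 126.5 -0.227 [-32.2 -33.7  47. ]
fish [ 518.6 -275.8   47. ] 124.5 -0.238 [-32.6 -95.5  47. ]
```

Emit:
arm_command --targets '[[[0,0,0],[0,0,6.8],0.4],[[0,0,0],[0,0,6.8],0.4],[[0,0,0],[0,0,6.8],0.4],[[0,0,0],[0,0,6.8],0.4],[[0,0,0],[0,0,6.8],0.4]]'

```text
time: 0.52
position: [247.9, -490.7, 252.6]
orientation: [-3.134, 0.206, 0.001]
contact_force: [-0.6, 0.5, -0.3]
opening: 0.599
grasp_force: 0.0
```

Emit:
arm_command --targets '[[[0,0,0],[0,0,6.7],0.4],[[1.9,-3.6,0],[0,0,0],0.4],[[1.9,-3.6,0],[0,0,0],0.4],[[1.9,-3.6,0],[0,0,0],0.4],[[1.9,-3.6,0],[0,0,0],0.4]]'

```text
time: 0.93
position: [356.9, -368.0, 252.7]
orientation: [-3.117, 0.382, 0.001]
contact_force: [0.9, -1.2, 0.3]
opening: 0.598
grasp_force: 0.0
```

Emit:
arm_command --targets '[[[1.9,-3.6,0],[0,0,0],0.4],[[1.9,-3.6,0],[0,0,0],0.4],[[1.9,-3.6,0],[0,0,0],0.4],[[1.9,-3.6,0],[0,0,0],0.4],[[1.9,-3.6,0],[0,0,0],0.4]]'

```text
time: 1.35
position: [492.6, -215.6, 252.8]
orientation: [-3.118, 0.38, 0.001]
contact_force: [0.3, -1.1, -0.2]
opening: 0.601
grasp_force: 0.0
```

Emit:
arm_command --targets '[[[1.9,-3.6,0],[0,0,0],0.4],[[0,0,0],[0,0,0],0.4],[[0,0,0],[0,0,0],0.4],[[0,0,0],[0,0,0],0.4],[[0,0,0],[0,0,0],0.4]]'

```text
time: 1.77
position: [518.2, -188.1, 253.0]
orientation: [3.118, -0.382, -0.001]
contact_force: [-0.3, -0.5, 0.4]
opening: 0.598
grasp_force: 0.0
```

Run:
```python
from h import *
i=imaging.camera_info("wrist"); im=imaging.read_camera("wrist"); cv2.imwrite("pics/w0.png",im); np.save("w0.npy",i,allow_pickle=True)
print(i); s=env.get_state(); print(s["position"],s["orientation"],s["q"],s["opening"])
```

```text
{'mtx': array([[292.65572182,   0.        , 324.8409657 ],
       [  0.        , 292.65572182, 202.66383622],
       [  0.        ,   0.        ,   1.        ]]), 'k1': -0.000970515204508848, 'position': array([ 582.11382871, -203.37120498,  373.53701692]), 'rotation': array([-0.18768664,  0.24051604, -1.80251279])}
[ 518.08999461 -188.31281804  253.19768746] [ 3.11774443e+00 -3.83365507e-01 -6.63312530e-04] [-4.51218157e-01  9.02740744e-02  1.36766710e+00 -4.86655414e-04
  1.68393269e+00  1.36421989e+00] 0.6004917281949826
```

View pics/w0.png

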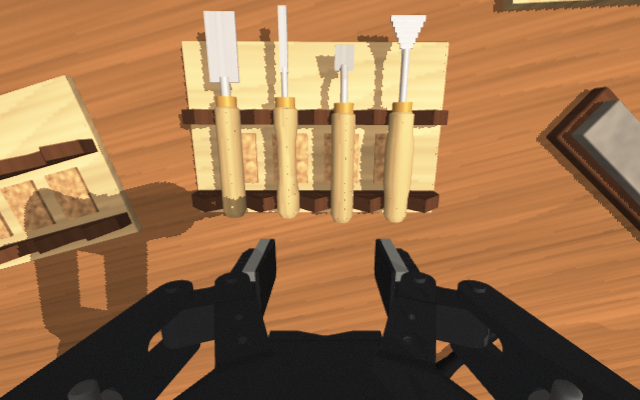

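The wrist view shows the source rack squarely. From left to right, the handles run chisel (227,98)-(234,214), veiner (285,97)-(289,217), spoon (344,102)-(343,220) and fishtail (402,103)-(396,220). The board's far corners are at (182,42) and (448,42).

Run:
```python
from h import *
i=np.load("w0.npy",allow_pickle=True).item()
w=px2w(i,[(182,42),(448,42)],12.); d=w[0]-w[1]; print("far edge",w.round(1),np.hypot(*d[:2]),"yaw",np.arctan2(-d[0],d[1]))
yaw=np.arctan2(-d[0],d[1]); p=w.mean(0)-R.from_euler('z',yaw).apply([100,0,12]); print("source",p.round(1))
H=dict(chisel=[(234,214),(227,98)],veiner=[(289,217),(285,97)],spoon=[(343,220),(344,102)],fish=[(396,220),(402,103)])
for n,c in H.items():
    w=px2w(i,c,47.); d=w[1]-w[0]; m=w.mean(0)
    print(n,w[:,:2].round(1).tolist(),m.round(1),np.hypot(*d[:2]).round(1),np.arctan2(d[1],d[0]).round(3), R.from_euler('z',-yaw).apply(m-p).round(1))
p=np.array([602.2,219.3,0]);
for y in (-93,-31,31,93): print(y,(p+R.from_euler('z',.023).apply([-30,y,47])).round(1))
```

```text
far edge [[ 705.4  -69.9   12. ]
 [ 633.8 -357.6   12. ]] 296.4670424381154 yaw -0.24379373397775347
source [ 572.5 -189.6    0. ]
chisel [[508.4, -75.6], [631.9, -109.4]] [570.2 -92.5  47. ] 128.1 -0.267 [-25.8  93.6  47. ]
veiner [[489.3, -136.9], [618.1, -169.0]] [ 553.7 -153.    47. ] 132.7 -0.244 [-27.1  31.   47. ]
spoon [[470.5, -197.5], [598.3, -228.2]] [ 534.4 -212.8   47. ] 131.4 -0.236 [-31.4 -31.8  47. ]
fish [[455.4, -258.0], [582.5, -287.5]] [ 519.  -272.7   47. ] 130.4 -0.229 [-31.9 -93.6  47. ]
-93 [574.3 125.6  47. ]
-31 [572.9 187.6  47. ]
31 [571.5 249.6  47. ]
93 [570.1 311.6  47. ]
```

Emit:
arm_command --targets '[[[1.25,-3.52,0],[0,0,0],0.41],[[1.25,-3.52,0],[0,0,0],0.41],[[1.25,-3.52,0],[0,0,0],0.41],[[0,0,3.7],[0,0,0],0.41],[[0,0,3.7],[0,0,0],0.41]]'

```text
time: 2.23
position: [583.1, -93.8, 182.1]
orientation: [3.117, -0.379, 0.014]
contact_force: [-0.3, -0.3, -1.0]
opening: 0.589
grasp_force: 0.0
```

Emit:
arm_command --targets '[[[0,0,3.7],[0,0,0],0.41],[[0,0,3.7],[0,0,0],0.41],[[0,0,0],[0,0,0],0.41],[[0,0,0],[0,0,0],0.41],[[0,0,0],[0,0,0],0.41]]'

```text
time: 2.65
position: [581.7, -95.0, 107.8]
orientation: [3.118, -0.383, 0.006]
contact_force: [0.6, -0.8, -0.2]
opening: 0.586
grasp_force: 0.0
```

Run:
```python
from h import *
im=imaging.read_camera("wrist"); cv2.imwrite("pics/w1.png",im)
s=env.get_state(); print(s["position"],s["orientation"],s["opening"])
```

```text
[582.55796278 -94.93778165 109.07345482] [ 3.11731809 -0.38195584  0.00980288] 0.5898687404018016
```

View pics/w1.png

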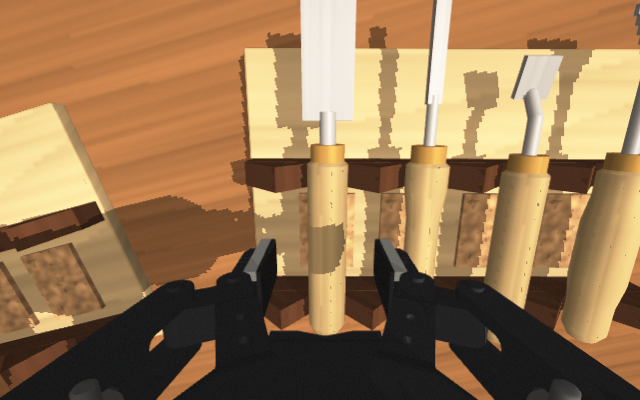

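The handle (328) sits between the fingers (midpoint about 325), and the neighbouring tools are clear. I'll add a small planner that gives the remaining shift and turn in tool axes.

```bash
cat >> h.py <<'E'
def go(pos,yaw):
    "remaining shift (cm) in present tool axes and turn (deg) to a downward pose with tool x at yaw"
    s=env.get_state(); A=R.from_rotvec(s["orientation"])
    B=R.from_euler('z',yaw)*R.from_euler('x',np.pi)
    print("at",s["position"].round(1),"shift",(A.inv().apply(np.array(pos)-s["position"])/10).round(2),"turn",np.degrees((A.inv()*B).as_rotvec()).round(2),"open",round(s["opening"],3),"F",s["contact_force"].round(1),"grip",round(s["grasp_force"],1))
E
python3 -c "
from h import *
go([580,-95,49],-.243)"
```

```text
at [582.6 -94.9 109.1] shift [-0.28  0.07  6.01] turn [ 0.01 -0.36 -0.05] open 0.59 F [ 0.6  0.2 -0.4] grip 0.0
```

Emit:
arm_command --targets '[[[-0.1,0,1.5],[0,-0.4,0],0.41],[[-0.1,0,1.5],[0,0,0],0.41],[[0,0,1.5],[0,0,0],0.41],[[0,0,1.5],[0,0,0],0.41],[[0,0,0],[0,0,0],0.41]]'

```text
time: 3.12
position: [577.0, -92.8, 43.1]
orientation: [-3.117, 0.38, 0.017]
contact_force: [-0.5, 0.2, -1.2]
opening: 0.595
grasp_force: 0.0
```

Emit:
arm_command --targets '[[[0,0,0],[0,0,0],0.41],[[0,0,0],[0,0,0],1],[[0,0,0],[0,0,0],1],[[0,0,0],[0,0,0],1],[[0,0,0],[0,0,0],1]]'

```text
time: 3.53
position: [579.6, -94.1, 47.4]
orientation: [3.118, -0.38, -0.005]
contact_force: [-0.8, -2.6, 3.8]
opening: 0.287
grasp_force: 58.8
```

```bash
python3 -c "
from h import *
go([580,-95,49],-.243)"
```

```text
at [579.6 -94.1  47.4] shift [ 0.06  0.08 -0.16] turn [0.08 0.17 0.01] open 0.287 F [-0.8 -2.6  3.8] grip 58.8
```

Emit:
arm_command --targets '[[[0,0,-1],[0,0,0],1],[[0,0,-2],[0,0,0],1],[[0,0,-2],[0,0,0],1],[[0,0,-1],[0,0,0],1],[[-0.35,-1.53,0],[0,0,0],1]]'

```text
time: 3.95
position: [581.0, -79.6, 109.1]
orientation: [3.117, -0.384, -0.0]
contact_force: [0.8, 0.5, -1.5]
opening: 0.286
grasp_force: 59.0
```

Emit:
arm_command --targets '[[[-0.7,-3.06,0],[0,0,0],1],[[-0.7,-3.06,0],[0,0,0],1],[[-0.7,-3.06,0],[0,0,0],1],[[-0.7,-3.06,0],[0,0,0],1],[[-0.7,-3.06,0],[0,0,0],1]]'

```text
time: 4.37
position: [581.3, 81.2, 105.4]
orientation: [-3.117, 0.38, 0.012]
contact_force: [-0.0, 0.0, -1.5]
opening: 0.289
grasp_force: 59.0
```

Emit:
arm_command --targets '[[[-0.7,-3.06,0],[0,0,0],1],[[-0.35,-1.53,0],[0,0,-2.5],1],[[0,0,0],[0,0,-5.1],1],[[0,0,0],[0,0,-5.1],1],[[0,0,0],[0,0,-2.5],1]]'

```text
time: 4.78
position: [582.1, 127.6, 105.2]
orientation: [-3.139, -0.044, 0.013]
contact_force: [-0.5, 0.1, -2.1]
opening: 0.285
grasp_force: 59.1
```

Emit:
arm_command --targets '[[[0,0,0],[0,0,0],1],[[0,0,0],[0,0,0],1],[[0,0,0],[0,0,0],1],[[0,0,0],[0,0,0],1],[[0,0,0],[0,0,0],1]]'

```text
time: 5.2
position: [582.7, 126.5, 105.6]
orientation: [-3.14, -0.035, 0.011]
contact_force: [-0.3, -0.4, -1.4]
opening: 0.283
grasp_force: 59.1
```

Run:
```python
from h import *
i=imaging.camera_info("wrist"); im=imaging.read_camera("wrist"); cv2.imwrite("pics/w2.png",im); np.save("w2.npy",i,allow_pickle=True)
go([584,126,49],.023)
```

```text
at [582.7 126.4 105.6] shift [0.17 0.05 5.66] turn [-0.1   0.39 -0.05] open 0.283 F [ 0.7 -0.1 -1.6] grip 59.1
```

View pics/w2.png

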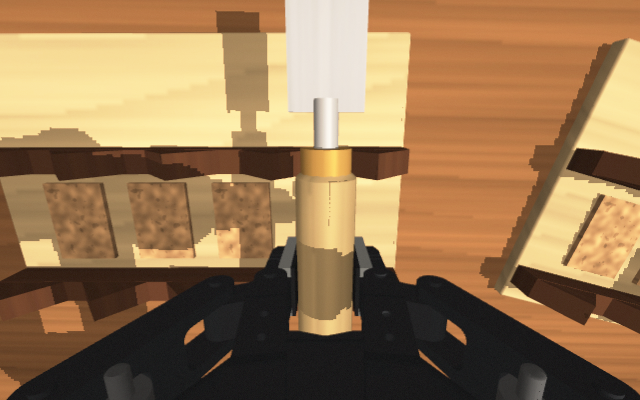

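The chisel is held straight above the target. For a pose fit I read the board's far-right corner at (411,33) and the far corners of the pads at (44,184), (101,183), (128,183), (187,183), (212,183) and (270,182).

Run:
```python
from h import *
from scipy.optimize import least_squares
i=np.load("w2.npy",allow_pickle=True).item()
X=np.array([[100,-150,12],[0,114,16],[0,72,16],[0,52,16],[0,10,16],[0,-10,16],[0,-52,16.]])
u=np.array([(411,33),(44,184),(101,183),(128,183),(187,183),(212,183),(270,182)])
T=lambda p:R.from_euler('z',p[2]).apply(X)+[p[0],p[1],0]
r=least_squares(lambda p:(w2px(i,T(p))-u).ravel(),[602,220,0],x_scale=[10,10,.1]); print(r.x.round(3),r.fun.round(1)); p=r.x
for y in (-93,-31,31,93): print(y,(R.from_euler('z',p[2]).apply([-30,y,47])+[p[0],p[1],0]).round(1))
```

```text
[6.03535e+02 2.20031e+02 2.40000e-02] [ 2.3 -1.6 -0.5 -0.4 -0.4  0.5 -0.1  0.5 -1.9  0.4  0.4  0.4 -0.2  1.3]
-93 [575.8 126.3  47. ]
-31 [574.3 188.3  47. ]
31 [572.8 250.3  47. ]
93 [571.3 312.3  47. ]
```

Emit:
arm_command --targets '[[[0.2,0,1.2],[0,0.3,0],1],[[0,0,1.4],[0,0,0],1],[[0,0,1.2],[0,0,0],1],[[0,0,0.9],[0,0,0],1],[[0,0,0.5],[0,0,0],1]]'

```text
time: 5.67
position: [583.5, 126.5, 51.6]
orientation: [-3.14, -0.035, 0.007]
contact_force: [-0.2, 0.2, -2.1]
opening: 0.283
grasp_force: 59.1
```

Emit:
arm_command --targets '[[[0,0,0.3],[0,0,0],1],[[0,0,0.2],[0,0,0],1],[[0,0,0],[0,0,0],1],[[0,0,0],[0,0,0],1],[[0,0,0],[0,0,0],1]]'

```text
time: 6.08
position: [585.1, 126.8, 49.4]
orientation: [-3.14, -0.036, 0.0]
contact_force: [0.3, -0.4, -1.4]
opening: 0.288
grasp_force: 59.1
```

```bash
python3 -c "
from h import *
go([585,126.5,47.5],.0235)"
```

```text
at [585.1 126.8  49.4] shift [-0.01  0.03  0.19] turn [-0.11 -0.   -0.04] open 0.288 F [ 0.3 -0.4 -1.4] grip 59.1
```

Emit:
arm_command --targets '[[[0,0,0.2],[0,0,0],1],[[0,0,0],[0,0,0],1],[[0,0,0],[0,0,0],0.41],[[0,0,0],[0,0,0],0.41],[[0,0,0],[0,0,0],0.41]]'

```text
time: 6.5
position: [584.8, 126.7, 47.0]
orientation: [-3.14, -0.036, 0.001]
contact_force: [0.7, 0.3, -0.5]
opening: 0.586
grasp_force: 0.0
```

Emit:
arm_command --targets '[[[0,0,0],[0,0,0],0.41],[[0,0,-1.5],[0,0,0],0.41],[[0,0,-3],[0,0,0],0.41],[[0,0,-2.5],[0,0,0],0.41],[[-0.18,1.76,0],[0,0,0],0.41]]'

```text
time: 6.92
position: [586.8, 111.5, 123.5]
orientation: [-3.137, -0.04, -0.017]
contact_force: [1.5, -0.1, 1.8]
opening: 0.587
grasp_force: 0.0
```

Emit:
arm_command --targets '[[[-0.35,3.52,0],[0,0,0],0.41],[[-0.35,3.52,0],[0,0,0],0.41],[[-0.35,3.52,0],[0,0,0],0.41],[[-0.35,3.52,0],[0,0,0],0.41],[[-0.35,3.52,0],[0,0,0],0.41]]'

```text
time: 7.33
position: [569.4, -68.9, 116.5]
orientation: [-3.14, -0.036, 0.002]
contact_force: [0.5, 0.4, 0.5]
opening: 0.589
grasp_force: 0.0
```

Emit:
arm_command --targets '[[[-0.35,3.52,0],[0,0,0],0.41],[[-0.35,3.52,0],[0,0,0],0.41],[[-0.17,1.76,0],[0,0,0],0.41],[[0,0,0],[0,0,5.1],0.41],[[0,0,0],[0,0,5.1],0.41]]'

```text
time: 7.75
position: [562.8, -157.4, 116.2]
orientation: [-3.13, 0.255, 0.003]
contact_force: [0.0, 0.2, 0.7]
opening: 0.589
grasp_force: 0.0
```

Emit:
arm_command --targets '[[[0,0,0],[0,0,5.1],0.41],[[0,0,0],[0,0,0],0.41],[[0,0,0],[0,0,0],0.41],[[0,0,0],[0,0,0],0.41],[[0,0,0],[0,0,0],0.41]]'

```text
time: 8.17
position: [563.1, -155.4, 116.2]
orientation: [-3.117, 0.38, 0.003]
contact_force: [0.8, -0.9, 0.2]
opening: 0.588
grasp_force: 0.0
```

Run:
```python
from h import *
im=imaging.read_camera("top"); cv2.imwrite("pics/t1.png",cv2.resize(im[85:215,160:440],None,fx=2.8,fy=2.8,interpolation=cv2.INTER_CUBIC))
go([563.4,-155.4,48],-.243)
```

```text
at [ 563.1 -155.4  116.2] shift [0.04 0.   6.82] turn [-0.07  0.11 -0.  ] open 0.594 F [ 0.3  0.4 -1.2] grip 0.0
```

View pics/t1.png

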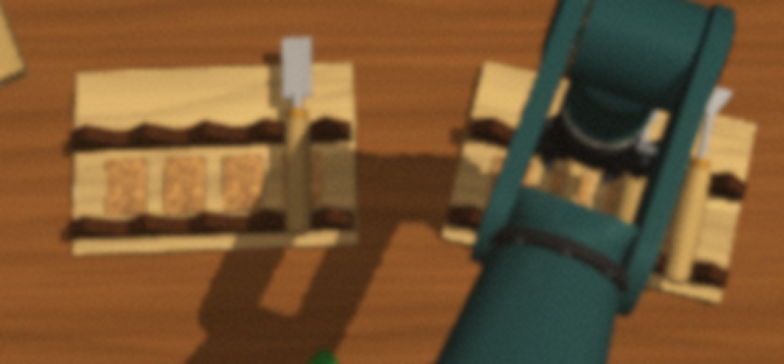

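The chisel is seated in the rightmost target slot (295,170 in the crop). Veiner next.

Emit:
arm_command --targets '[[[0,0,1.4],[0,0,0],0.41],[[0,0,1.8],[0,0,0],0.41],[[0,0,1.6],[0,0,0],0.41],[[0,0,1.1],[0,0,0],0.41],[[0,0,0.6],[0,0,0],0.41]]'

```text
time: 8.63
position: [562.0, -154.9, 49.2]
orientation: [-3.116, 0.381, 0.007]
contact_force: [-0.4, -0.3, -0.3]
opening: 0.59
grasp_force: 0.0
```

Emit:
arm_command --targets '[[[0,0,0.3],[0,0,0],0.41],[[0,0,0],[0,0,0],0.41],[[0,0,0],[0,0,0],0.41],[[0,0,0],[0,0,0],1],[[0,0,0],[0,0,0],1]]'

```text
time: 9.05
position: [563.7, -155.7, 49.3]
orientation: [-3.117, 0.383, -0.001]
contact_force: [0.4, 0.6, -0.0]
opening: 0.318
grasp_force: 0.0
```

Emit:
arm_command --targets '[[[0,0,0],[0,0,0],1],[[0,0,0],[0,0,0],1],[[0,0,0],[0,0,0],1],[[0,0,0],[0,0,0],1],[[0,0,0],[0,0,0],1]]'

```text
time: 9.47
position: [563.7, -155.7, 49.3]
orientation: [-3.117, 0.383, -0.0]
contact_force: [-0.4, 0.4, 5.5]
opening: 0.228
grasp_force: 58.8
```

```bash
python3 -c "
from h import *
go([583.7,188.5,48],-.243)"
```

```text
at [ 563.7 -155.7   49.3] shift [ -6.38 -33.89   0.17] turn [-0.06 -0.01 -0.07] open 0.228 F [-0.4  0.4  5.5] grip 58.8
```

Emit:
arm_command --targets '[[[0,0,-1],[0,0,0],1],[[0,0,-2],[0,0,0],1],[[0,0,-2.5],[0,0,0],1],[[0,0,-1.5],[0,0,0],1],[[-0.32,-1.7,0],[0,0,0],1]]'

```text
time: 9.88
position: [566.0, -141.3, 122.7]
orientation: [3.116, -0.387, 0.009]
contact_force: [1.6, -0.3, -1.0]
opening: 0.228
grasp_force: 58.7
```

Emit:
arm_command --targets '[[[-0.64,-3.39,0],[0,0,0],1],[[-0.64,-3.39,0],[0,0,0],1],[[-0.64,-3.39,0],[0,0,0],1],[[-0.64,-3.39,0],[0,0,0],1],[[-0.64,-3.39,0],[0,0,0],1]]'

```text
time: 10.3
position: [573.2, 35.4, 118.0]
orientation: [-3.117, 0.383, 0.005]
contact_force: [0.6, -0.3, -1.0]
opening: 0.23
grasp_force: 58.7
```

Emit:
arm_command --targets '[[[-0.64,-3.39,0],[0,0,0],1],[[-0.64,-3.39,0],[0,0,0],1],[[-0.64,-3.39,0],[0,0,0],1],[[-0.64,-3.39,0],[0,0,0],1],[[-0.3,-1.7,0],[0,0,-2.5],1]]'

```text
time: 10.72
position: [582.1, 192.8, 118.1]
orientation: [-3.123, 0.308, 0.006]
contact_force: [0.3, -0.2, -1.0]
opening: 0.223
grasp_force: 58.7
```

Emit:
arm_command --targets '[[[0,0,0],[0,0,-5.1],1],[[0,0,0],[0,0,-5.1],1],[[0,0,0],[0,0,-2.5],1],[[0,0,0],[0,0,0],1],[[0,0,0],[0,0,0],1]]'

```text
time: 11.13
position: [582.7, 188.8, 118.1]
orientation: [-3.14, -0.031, 0.005]
contact_force: [-0.7, 0.4, -0.6]
opening: 0.227
grasp_force: 58.8
```

Run:
```python
from h import *
im=imaging.read_camera("wrist"); cv2.imwrite("pics/w3.png",im)
go([583.7,188.5,49.3],.0235)
```

```text
at [582.8 188.7 118.3] shift [0.1  0.03 6.9 ] turn [-0.09  0.15 -0.22] open 0.226 F [-0.5  0.1 -0.7] grip 58.8
```

View pics/w3.png

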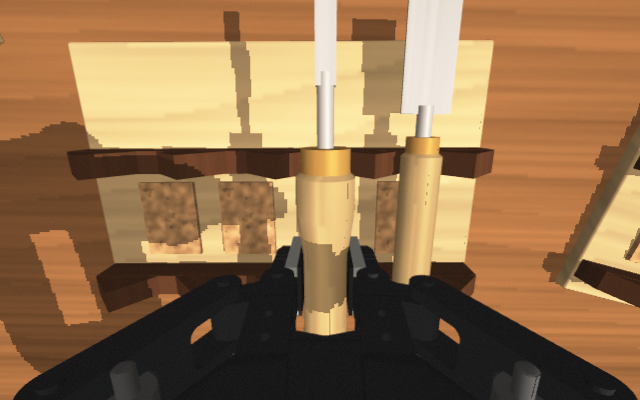

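The veiner is straight between the fingers (325) and over slot 2, with the chisel seated beside it at (425,200).

Emit:
arm_command --targets '[[[0.1,0,1.4],[0,0,0],1],[[0,0,1.8],[0,0,0],1],[[0,0,1.5],[0,0,0],1],[[0,0,1.0],[0,0,0],1],[[0,0,0.5],[0,0,0],1]]'

```text
time: 11.6
position: [582.9, 188.5, 54.5]
orientation: [-3.141, -0.032, 0.008]
contact_force: [0.2, -0.6, -2.2]
opening: 0.222
grasp_force: 58.8
```

Emit:
arm_command --targets '[[[0,0,0.3],[0,0,0],1],[[0,0,0.2],[0,0,0],1],[[0,0,0.2],[0,0,0],1],[[0,0,0],[0,0,0],1],[[0,0,0],[0,0,0],1]]'

```text
time: 12.02
position: [584.5, 189.1, 50.5]
orientation: [-3.139, -0.033, 0.0]
contact_force: [0.4, -0.1, -1.5]
opening: 0.226
grasp_force: 58.8
```

```bash
python3 -c "
from h import *
go([583.7,188.5,49.3],.0235)
go([534.4+9.7,-212.8-2.4,48],.0235)"
```

```text
at [584.5 189.1  50.5] shift [-0.09  0.06  0.12] turn [-0.12  0.01 -0.15] open 0.226 F [ 0.4 -0.1 -1.5] grip 58.8
at [584.5 189.1  50.5] shift [-4.89 40.34  0.17] turn [-0.12  0.01 -0.15] open 0.226 F [ 0.4 -0.1 -1.5] grip 58.8
```

Emit:
arm_command --targets '[[[0,0,0.15],[0,0,0],1],[[0,0,0],[0,0,0],1],[[0,0,0],[0,0,0],0.41],[[0,0,0],[0,0,0],0.41],[[0,0,0],[0,0,0],0.41]]'

```text
time: 12.43
position: [584.2, 189.0, 48.3]
orientation: [-3.14, -0.033, 0.002]
contact_force: [-0.1, 0.5, 0.3]
opening: 0.588
grasp_force: 0.0
```

Emit:
arm_command --targets '[[[0,0,0],[0,0,0],0.41],[[0,0,-1.5],[0,0,0],0.41],[[0,0,-3],[0,0,0],0.41],[[0,0,-2.5],[0,0,0],0.41],[[-0.2,1.68,0],[0,0,0],0.41]]'

```text
time: 12.85
position: [586.0, 174.9, 125.1]
orientation: [-3.136, -0.037, -0.016]
contact_force: [1.0, 0.1, 0.9]
opening: 0.586
grasp_force: 0.0
```

Emit:
arm_command --targets '[[[-0.41,3.36,0],[0,0,0],0.41],[[-0.41,3.36,0],[0,0,0],0.41],[[-0.41,3.36,0],[0,0,0],0.41],[[-0.41,3.36,0],[0,0,0],0.41],[[-0.41,3.36,0],[0,0,0],0.41]]'

```text
time: 13.27
position: [565.2, 2.3, 118.0]
orientation: [-3.14, -0.034, 0.002]
contact_force: [0.3, -0.6, 0.3]
opening: 0.591
grasp_force: 0.0
```

Emit:
arm_command --targets '[[[-0.41,3.36,0],[0,0,0],0.41],[[-0.41,3.36,0],[0,0,0],0.41],[[-0.41,3.36,0],[0,0,0],0.41],[[-0.41,3.36,0],[0,0,0],0.41],[[-0.41,3.36,0],[0,0,0],0.41]]'

```text
time: 13.68
position: [548.2, -166.3, 117.8]
orientation: [-3.14, -0.033, 0.002]
contact_force: [0.3, 0.3, 1.0]
opening: 0.589
grasp_force: 0.0
```

Emit:
arm_command --targets '[[[-0.41,3.36,0],[0,0,0],0.41],[[-0.2,1.68,0],[0,0,0],0.41],[[0,0,0],[0,0,5],0.41],[[0,0,0],[0,0,5.1],0.41],[[0,0,0],[0,0,5],0.41]]'

```text
time: 14.1
position: [543.3, -216.0, 117.4]
orientation: [-3.116, 0.389, 0.003]
contact_force: [-0.2, 0.1, 0.2]
opening: 0.587
grasp_force: 0.0
```

Emit:
arm_command --targets '[[[0,0,0],[0,0,0],0.41],[[0,0,0],[0,0,0],0.41],[[0,0,0],[0,0,0],0.41],[[0,0,0],[0,0,0],0.41],[[0,0,0],[0,0,0],0.41]]'

```text
time: 14.52
position: [543.6, -215.1, 117.6]
orientation: [-3.117, 0.378, 0.003]
contact_force: [-0.1, -0.2, 0.0]
opening: 0.589
grasp_force: 0.0
```

Run:
```python
from h import *
go([544.1,-215.2,48],-.243)
im=imaging.read_camera("wrist"); cv2.imwrite("pics/w4.png",im)
```

```text
at [ 543.6 -215.1  117.6] shift [0.06 0.01 6.96] turn [-0.07  0.11  0.09] open 0.589 F [-0.1 -0.2  0. ] grip 0.0
```

View pics/w4.png

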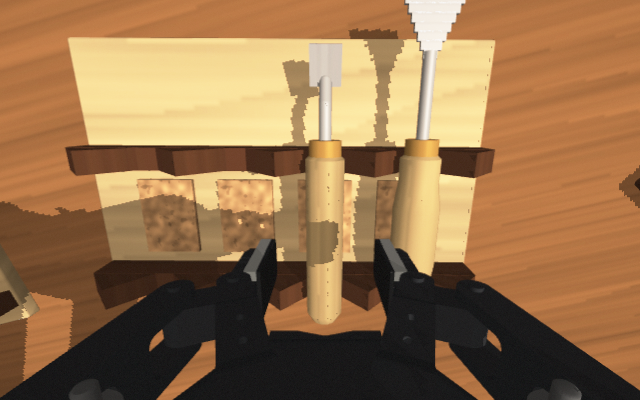

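The spoon's handle (325) is centred between the fingers.

Emit:
arm_command --targets '[[[0,0,1.4],[0,0,0],0.41],[[0,0,1.8],[0,0,0],0.41],[[0,0,1.6],[0,0,0],0.41],[[0,0,1.1],[0,0,0],0.41],[[0,0,0.6],[0,0,0],0.41]]'

```text
time: 14.98
position: [542.5, -214.6, 50.6]
orientation: [-3.116, 0.379, 0.007]
contact_force: [0.2, -0.1, 0.0]
opening: 0.591
grasp_force: 0.0
```

Emit:
arm_command --targets '[[[0,0,0.4],[0,0,0],0.41],[[0,0,0],[0,0,0],0.41],[[0,0,0],[0,0,0],0.41],[[0,0,0],[0,0,0],1],[[0,0,0],[0,0,0],1]]'

```text
time: 15.4
position: [544.1, -215.5, 49.8]
orientation: [-3.118, 0.38, -0.0]
contact_force: [0.7, 0.9, 1.0]
opening: 0.318
grasp_force: 1.5
```

Emit:
arm_command --targets '[[[0,0,0],[0,0,0],1],[[0,0,0],[0,0,0],1],[[0,0,0],[0,0,0],1],[[0,0,0],[0,0,0],1],[[0,0,0],[0,0,0],1]]'

```text
time: 15.82
position: [544.2, -215.5, 49.9]
orientation: [-3.118, 0.38, -0.001]
contact_force: [-1.2, -0.2, 6.0]
opening: 0.283
grasp_force: 59.1
```

```bash
python3 -c "
from h import *
go([572.5+9.7,250.3+.2,48],-.243)"
```

```text
at [ 544.2 -215.5   49.9] shift [ -7.5  -46.15   0.22] turn [-0.04 -0.02  0.03] open 0.283 F [-1.2 -0.2  6. ] grip 59.1
```

Emit:
arm_command --targets '[[[0,0,-1],[0,0,0],1],[[0,0,-2],[0,0,0],1],[[0,0,-2.5],[0,0,0],1],[[0,0,-1.5],[0,0,0],1],[[-0.29,-1.77,0],[0,0,0],1]]'

```text
time: 16.23
position: [546.7, -200.6, 123.1]
orientation: [3.115, -0.384, 0.008]
contact_force: [-0.0, 0.2, -1.2]
opening: 0.285
grasp_force: 59.0
```

Emit:
arm_command --targets '[[[-0.58,-3.55,0],[0,0,0],1],[[-0.58,-3.55,0],[0,0,0],1],[[-0.58,-3.55,0],[0,0,0],1],[[-0.58,-3.55,0],[0,0,0],1],[[-0.58,-3.55,0],[0,0,0],1]]'

```text
time: 16.65
position: [558.6, -16.4, 118.4]
orientation: [-3.117, 0.381, 0.006]
contact_force: [0.9, -0.8, -1.5]
opening: 0.287
grasp_force: 59.0
```

Emit:
arm_command --targets '[[[-0.58,-3.55,0],[0,0,0],1],[[-0.58,-3.55,0],[0,0,0],1],[[-0.58,-3.55,0],[0,0,0],1],[[-0.58,-3.55,0],[0,0,0],1],[[-0.58,-3.55,0],[0,0,0],1]]'

```text
time: 17.07
position: [573.1, 162.9, 118.6]
orientation: [-3.118, 0.38, 0.006]
contact_force: [0.4, 0.0, -1.4]
opening: 0.285
grasp_force: 59.0
```

Emit:
arm_command --targets '[[[-0.58,-3.55,0],[0,0,0],1],[[-0.58,-3.55,0],[0,0,0],1],[[-0.29,-1.77,0],[0,0,-2.5],1],[[0,0,0],[0,0,-5.1],1],[[0,0,0],[0,0,-5.1],1]]'

```text
time: 17.48
position: [580.2, 252.4, 118.3]
orientation: [-3.141, 0.021, 0.006]
contact_force: [0.4, 0.1, 0.0]
opening: 0.284
grasp_force: 59.1
```

Emit:
arm_command --targets '[[[0,0,0],[0,0,-2.5],1],[[0,0,0],[0,0,0],1],[[0,0,0],[0,0,0],1],[[0,0,0],[0,0,0],1],[[0,0,0],[0,0,0],1]]'

```text
time: 17.9
position: [581.1, 250.5, 119.2]
orientation: [-3.14, -0.034, 0.003]
contact_force: [0.4, 0.1, -1.6]
opening: 0.281
grasp_force: 59.1
```

Run:
```python
from h import *
im=imaging.read_camera("wrist"); cv2.imwrite("pics/w5.png",im)
go([582.2,250.5,49.8],.0235)
```

```text
at [581.1 250.5 119.2] shift [0.12 0.01 6.94] turn [-0.09  0.11 -0.1 ] open 0.285 F [-0.5 -1.1 -2.9] grip 59.1
```

View pics/w5.png

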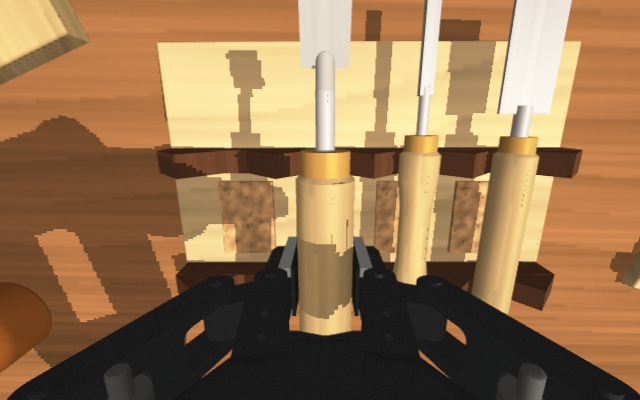

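The spoon hangs straight over its slot. The veiner (420,210) and the chisel (510,230) lie seated to its right.

Emit:
arm_command --targets '[[[0.1,0,1.4],[0,0,0],1],[[0,0,1.8],[0,0,0],1],[[0,0,1.5],[0,0,0],1],[[0,0,1.0],[0,0,0],1],[[0,0,0.5],[0,0,0],1]]'

```text
time: 18.37
position: [581.0, 250.4, 55.2]
orientation: [-3.141, -0.035, 0.008]
contact_force: [0.9, -0.9, -1.9]
opening: 0.283
grasp_force: 59.1
```

Emit:
arm_command --targets '[[[0,0,0.3],[0,0,0],1],[[0,0,0.2],[0,0,0],1],[[0,0,0.2],[0,0,0],1],[[0,0,0.1],[0,0,0],1],[[0,0,0],[0,0,0],1]]'

```text
time: 18.78
position: [582.6, 251.0, 50.1]
orientation: [-3.139, -0.036, 0.0]
contact_force: [-0.3, 0.5, -1.0]
opening: 0.284
grasp_force: 59.1
```

```bash
python3 -c "
from h import *
go([582.2,250.5,49.8],.0235)
go([519+9.7,-272.7-2.4,48],.0235)"
```

```text
at [582.6 251.   50.1] shift [-0.04  0.05  0.03] turn [-0.13  0.   -0.05] open 0.284 F [-0.3  0.5 -1. ] grip 59.1
at [582.6 251.   50.1] shift [-6.58 52.48  0.1 ] turn [-0.13  0.   -0.05] open 0.284 F [-0.3  0.5 -1. ] grip 59.1
```

Emit:
arm_command --targets '[[[0,0,0.1],[0,0,0],1],[[0,0,0],[0,0,0],1],[[0,0,0],[0,0,0],0.41],[[0,0,0],[0,0,0],0.41],[[0,0,0],[0,0,0],0.41]]'

```text
time: 19.2
position: [582.1, 250.9, 48.2]
orientation: [-3.14, -0.036, 0.002]
contact_force: [0.7, 0.7, 0.2]
opening: 0.586
grasp_force: 0.0
```

Emit:
arm_command --targets '[[[0,0,0],[0,0,0],0.41],[[0,0,-1.5],[0,0,0],0.41],[[0,0,-3],[0,0,0],0.41],[[0,0,-2.5],[0,0,0],0.41],[[-0.22,1.75,0],[0,0,0],0.41]]'

```text
time: 19.62
position: [583.7, 236.6, 125.2]
orientation: [-3.134, -0.04, -0.016]
contact_force: [0.5, 1.2, 1.0]
opening: 0.591
grasp_force: 0.0
```

Emit:
arm_command --targets '[[[-0.44,3.5,0],[0,0,0],0.41],[[-0.44,3.5,0],[0,0,0],0.41],[[-0.44,3.5,0],[0,0,0],0.41],[[-0.44,3.5,0],[0,0,0],0.41],[[-0.44,3.5,0],[0,0,0],0.41]]'

```text
time: 20.03
position: [561.9, 56.3, 118.0]
orientation: [-3.14, -0.036, 0.002]
contact_force: [0.2, 0.3, -0.6]
opening: 0.594
grasp_force: 0.0
```

Emit:
arm_command --targets '[[[-0.44,3.5,0],[0,0,0],0.41],[[-0.44,3.5,0],[0,0,0],0.41],[[-0.44,3.5,0],[0,0,0],0.41],[[-0.44,3.5,0],[0,0,0],0.41],[[-0.44,3.5,0],[0,0,0],0.41]]'

```text
time: 20.45
position: [543.9, -119.3, 117.8]
orientation: [-3.14, -0.036, 0.002]
contact_force: [1.1, 0.3, -0.5]
opening: 0.592
grasp_force: 0.0
```

Emit:
arm_command --targets '[[[-0.44,3.5,0],[0,0,0],0.41],[[-0.44,3.5,0],[0,0,0],0.41],[[-0.44,3.5,0],[0,0,0],0.41],[[-0.44,3.5,0],[0,0,0],0.41],[[-0.22,1.75,0],[0,0,0],0.41]]'

```text
time: 20.87
position: [527.2, -279.7, 117.4]
orientation: [3.141, 0.031, -0.003]
contact_force: [0.7, 0.6, 0.2]
opening: 0.592
grasp_force: 0.0
```

Emit:
arm_command --targets '[[[0,0,0],[0,0,5.1],0.41],[[0,0,0],[0,0,5.1],0.41],[[0,0,0],[0,0,5.1],0.41],[[0,0,0],[0,0,0],0.41],[[0,0,0],[0,0,0],0.41]]'

```text
time: 21.28
position: [528.1, -275.6, 117.3]
orientation: [-3.117, 0.379, 0.003]
contact_force: [0.5, -0.9, -0.1]
opening: 0.591
grasp_force: 0.0
```

Run:
```python
from h import *
im=imaging.read_camera("wrist"); cv2.imwrite("pics/w6.png",im)
go([528.7,-275.1,48],-.243)
```

```text
at [ 528.1 -275.5  117.4] shift [ 0.06 -0.04  6.94] turn [-0.08  0.12  0.05] open 0.59 F [ 0.4 -0.4  0.1] grip 0.0
```

View pics/w6.png

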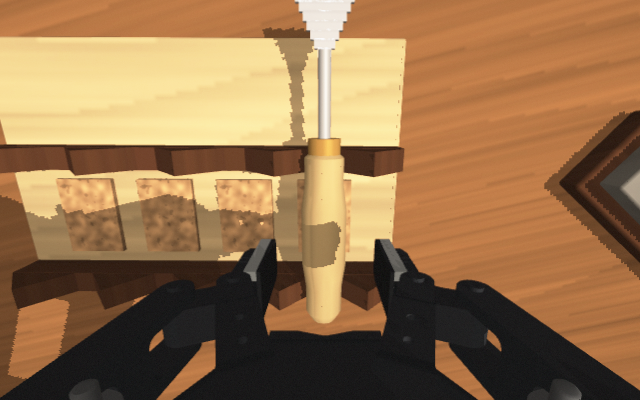

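The fishtail's handle (323) is centred between the fingers. I'll grasp it.

Emit:
arm_command --targets '[[[0,0,1.4],[0,0,0],0.41],[[0,0,1.8],[0,0,0],0.41],[[0,0,1.6],[0,0,0],0.41],[[0,0,1.1],[0,0,0],0.41],[[0,0,0.6],[0,0,0],0.41]]'

```text
time: 21.75
position: [527.2, -274.7, 50.5]
orientation: [-3.116, 0.38, 0.007]
contact_force: [0.2, -0.4, 0.4]
opening: 0.592
grasp_force: 0.0
```

Emit:
arm_command --targets '[[[0,0,0.4],[0,0,0],0.41],[[0,0,0],[0,0,0],0.41],[[0,0,0],[0,0,0],0.41],[[0,0,0],[0,0,0],1],[[0,0,0],[0,0,0],1]]'

```text
time: 22.17
position: [528.8, -275.9, 50.0]
orientation: [-3.118, 0.382, -0.001]
contact_force: [-0.5, -0.6, 0.9]
opening: 0.343
grasp_force: 59.2
```

Emit:
arm_command --targets '[[[0,0,0],[0,0,0],1],[[0,0,0],[0,0,0],1],[[0,0,0],[0,0,0],1],[[0,0,0],[0,0,0],1],[[0,0,0],[0,0,0],1]]'

```text
time: 22.58
position: [528.8, -275.9, 49.9]
orientation: [-3.118, 0.383, -0.001]
contact_force: [-0.4, -0.4, 6.0]
opening: 0.349
grasp_force: 59.5
```

```bash
python3 -c "
from h import *
go([571+9.7,312.3+.2,48],-.243)"
```

```text
at [ 528.8 -275.9   49.9] shift [ -9.19 -58.35   0.22] turn [-0.03 -0.03 -0.07] open 0.349 F [-0.4 -0.4  6. ] grip 59.5
```

Emit:
arm_command --targets '[[[0,0,-1],[0,0,0],1],[[0,0,-2],[0,0,0],1],[[0,0,-2.5],[0,0,0],1],[[0,0,-1.5],[0,0,0],1],[[-0.27,-1.72,0],[0,0,0],1]]'

```text
time: 23.0
position: [531.1, -261.7, 123.0]
orientation: [3.114, -0.387, 0.008]
contact_force: [0.8, -0.1, -1.0]
opening: 0.345
grasp_force: 59.4
```

Emit:
arm_command --targets '[[[-0.54,-3.43,0],[0,0,0],1],[[-0.54,-3.43,0],[0,0,0],1],[[-0.54,-3.43,0],[0,0,0],1],[[-0.54,-3.43,0],[0,0,0],1],[[-0.54,-3.43,0],[0,0,0],1]]'

```text
time: 23.42
position: [544.1, -83.7, 118.2]
orientation: [-3.116, 0.383, 0.006]
contact_force: [-0.2, -0.5, -1.6]
opening: 0.344
grasp_force: 59.4
```

Emit:
arm_command --targets '[[[-0.54,-3.43,0],[0,0,0],1],[[-0.54,-3.43,0],[0,0,0],1],[[-0.54,-3.43,0],[0,0,0],1],[[-0.54,-3.43,0],[0,0,0],1],[[-0.54,-3.43,0],[0,0,0],1]]'

```text
time: 23.83
position: [559.4, 89.2, 118.5]
orientation: [-3.117, 0.383, 0.006]
contact_force: [0.1, 0.2, -1.5]
opening: 0.343
grasp_force: 59.4
```

Emit:
arm_command --targets '[[[-0.54,-3.43,0],[0,0,0],1],[[-0.54,-3.43,0],[0,0,0],1],[[-0.54,-3.43,0],[0,0,0],1],[[-0.54,-3.43,0],[0,0,0],1],[[-0.54,-3.43,0],[0,0,0],1]]'

```text
time: 24.25
position: [574.7, 262.0, 118.6]
orientation: [-3.118, 0.383, 0.006]
contact_force: [0.3, 0.2, -0.9]
opening: 0.345
grasp_force: 59.4
```

Emit:
arm_command --targets '[[[-0.54,-3.43,0],[0,0,0],1],[[-0.27,-1.72,0],[0,0,-2.5],1],[[0,0,0],[0,0,-5.1],1],[[0,0,0],[0,0,-5.1],1],[[0,0,0],[0,0,-2.5],1]]'

```text
time: 24.67
position: [579.2, 312.9, 118.2]
orientation: [-3.141, -0.041, 0.006]
contact_force: [-0.1, -1.1, -0.7]
opening: 0.343
grasp_force: 59.6
```

Emit:
arm_command --targets '[[[0,0,0],[0,0,0],1],[[0,0,0],[0,0,0],1],[[0,0,0],[0,0,0],1],[[0,0,0],[0,0,0],1],[[0,0,0],[0,0,0],1]]'

```text
time: 25.08
position: [580.1, 312.3, 119.4]
orientation: [-3.14, -0.032, 0.003]
contact_force: [0.3, -0.4, -1.7]
opening: 0.341
grasp_force: 59.6
```

Run:
```python
from h import *
im=imaging.read_camera("wrist"); cv2.imwrite("pics/w7.png",im)
go([580.7,312.5,49.9],.0235)
```

```text
at [580.1 312.3 119.4] shift [ 0.07 -0.01  6.95] turn [-0.1   0.09 -0.18] open 0.345 F [-1.   0.6 -1.8] grip 59.6
```

View pics/w7.png

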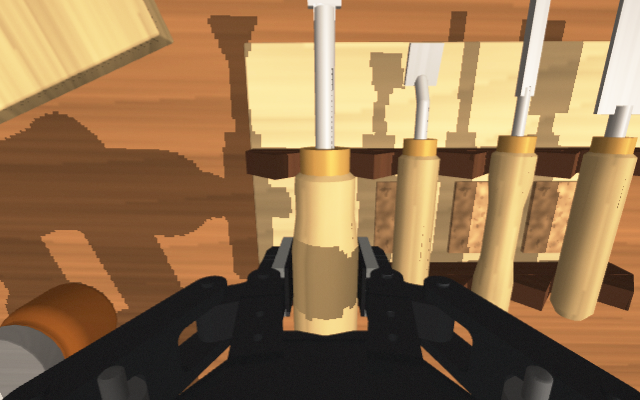

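The fishtail hangs straight over the leftmost slot, with spoon, veiner and chisel seated to its right. The jar (60,330) is well clear.

Emit:
arm_command --targets '[[[0.1,0,1.4],[0,0,0],1],[[0,0,1.8],[0,0,0],1],[[0,0,1.5],[0,0,0],1],[[0,0,1.0],[0,0,0],1],[[0,0,0.5],[0,0,0],1]]'

```text
time: 25.55
position: [579.7, 311.9, 54.2]
orientation: [3.141, 0.033, -0.009]
contact_force: [0.0, -1.1, -2.1]
opening: 0.345
grasp_force: 59.6
```

Emit:
arm_command --targets '[[[0,0,0.3],[0,0,0],1],[[0,0,0.2],[0,0,0],1],[[0,0,0.2],[0,0,0],1],[[0,0,0.1],[0,0,0],1],[[0,0,0],[0,0,0],1]]'

```text
time: 25.97
position: [581.5, 312.8, 50.1]
orientation: [-3.139, -0.033, 0.0]
contact_force: [0.4, 0.7, -1.2]
opening: 0.346
grasp_force: 59.6
```

Emit:
arm_command --targets '[[[0,0,0],[0,0,0],1],[[0,0,0],[0,0,0],1],[[0,0,0],[0,0,0],1],[[0,0,0],[0,0,0],1],[[0,0,0],[0,0,0],1]]'

```text
time: 26.38
position: [581.3, 312.8, 50.0]
orientation: [-3.139, -0.033, 0.001]
contact_force: [-0.2, 0.4, -0.6]
opening: 0.345
grasp_force: 59.6
```

Next: release, rise, then back off toward the robot so the top camera gets a clear view.

Emit:
arm_command --targets '[[[0,0,0.1],[0,0,0],1],[[0,0,0],[0,0,0],1],[[0,0,0],[0,0,0],0.41],[[0,0,0],[0,0,0],0.41],[[0,0,0],[0,0,0],0.41]]'

```text
time: 26.8
position: [581.0, 312.6, 48.1]
orientation: [-3.14, -0.033, 0.003]
contact_force: [-0.7, -0.0, -0.8]
opening: 0.594
grasp_force: 0.0
```

Emit:
arm_command --targets '[[[0,0,0],[0,0,0],0.41],[[0,0,-1.5],[0,0,0],0.41],[[0,0,-3],[0,0,0],0.41],[[0,0,-3.5],[0,0,0],0.41],[[0,0,-3.5],[0,0,0],0.41]]'

```text
time: 27.22
position: [580.5, 312.1, 163.2]
orientation: [-3.141, -0.033, 0.007]
contact_force: [0.0, -0.2, -0.5]
opening: 0.588
grasp_force: 0.0
```

Emit:
arm_command --targets '[[[0,2,-3.5],[0,0,0],0.41],[[0,4,0],[0,0,0],0.41],[[0,4,0],[0,0,0],0.41],[[0,4,0],[0,0,0],0.41],[[0,4,0],[0,0,0],0.41]]'

```text
time: 27.63
position: [584.8, 131.0, 198.3]
orientation: [-3.14, -0.034, 0.001]
contact_force: [0.5, -0.6, -0.2]
opening: 0.59
grasp_force: 0.0
```

Emit:
arm_command --targets '[[[0,4,0],[0,0,0],0.41],[[0,4,0],[0,0,0],0.41],[[0,4,0],[0,0,0],0.41],[[0,4,0],[0,0,0],0.41],[[0,4,0],[0,0,0],0.41]]'

```text
time: 28.05
position: [588.9, -69.4, 197.7]
orientation: [-3.14, -0.033, 0.002]
contact_force: [1.2, -0.2, 0.3]
opening: 0.591
grasp_force: 0.0
```

Emit:
arm_command --targets '[[[0,2,0],[0,0,0],0.41],[[0,0,0],[0,0,0],0.41],[[0,0,0],[0,0,0],0.41],[[0,0,0],[0,0,0],0.41],[[0,0,0],[0,0,0],0.41]]'

```text
time: 28.47
position: [589.7, -86.1, 197.7]
orientation: [-3.139, -0.036, 0.003]
contact_force: [-0.5, 0.2, 0.6]
opening: 0.59
grasp_force: 0.0
```

Run:
```python
from h import *
im=imaging.read_camera("top"); cv2.imwrite("pics/t2.png",cv2.resize(im[85:200,165:315],None,fx=5,fy=5,interpolation=cv2.INTER_CUBIC))
```

```text
(no output)
```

View pics/t2.png

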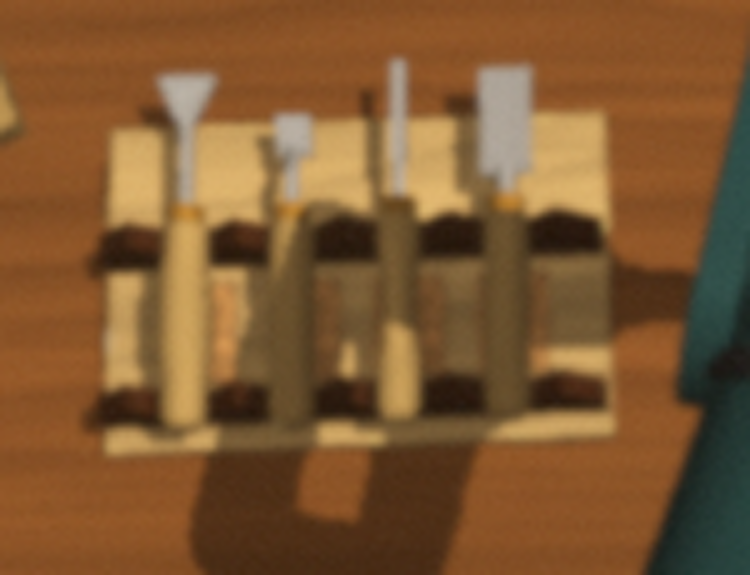

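All four tools are seated straight: fishtail (185,310), spoon (292,310), veiner (398,305) and chisel (507,300). The arm is clear of them, so I'm handing in.

```bash
python3 -c "
from station import env
print(env.sign_off())"
```

```text
the job is handed in; nothing more can be done
None
```

The job is handed in at about 28.5 s: fishtail, spoon, veiner and chisel (left to right) lie seated in the empty rack in reverse order, blades away from the robot, as the last top-camera picture shows; no verdict came back.

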